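# Reverse the ratchet and swing the keeper off the transformer

## Task

On the dismantling bench a steel keeper bar is bolted down across the foot of an old transformer, and a ratchet wrench sits on the keeper's bolt, still set to tighten. Flip the small direction lever on top of the wrench head over to its other side, then swing the handle back and forth to turn the bolt about a quarter turn anticlockwise (seen from above), so that the keeper no longer lies over the foot. Turn the keeper only with the wrench, do not push it directly.

Things in the scene. Friction and masses are not known exactly. Their poses are not given: they have to be found in the camera images.
- wrench_axis (a point): centre of the ratchet wrench's round steel head (62 mm across, 82 to 107 mm above the bench), on the vertical bolt axis about which bolt, keeper, handle and lever all turn; 94 mm above the bench. Its frame turns with the handle, which points along its -x; z is up. The wrench stands level over a 250 x 310 mm steel base plate 12 mm thick.
- handle_grip (a point): middle of the wrench's black rubber grip, 165 mm from the bolt axis, 94 mm above the bench; axes as wrench_axis. A level bar 28 mm wide, 24 mm high, 95 to 230 mm from the axis, free on both sides; a steel neck 22 mm wide joins it to the head. Held down on the bolt, it only swings and stays where left: about 2 N at the grip when it clicks back, 4 to 5 N when it turns the bolt.
- handle (a joint): swing of the handle about the bolt axis, rad, positive anticlockwise seen from above; it stops at -0.55 and +0.55, near two upright pins on the base plate, 85 mm from the axis, tops 96 mm above the bench.
- lever_tip (a point): middle of the upright thumb tab at the end of the direction lever on top of the wrench head: 12 mm along the lever, 8 mm thick across it, 24 mm tall, top 132 mm above the bench. This point is 120 mm above the bench, 44 mm from the bolt axis, out over the head's 48 mm wide shoulder (top at 103 mm). The lever points along this frame's -x.
- lever (a joint): lever angle against the handle about the bolt axis, rad, positive anticlockwise from above; 0 in line with the handle, stops at -0.45 and +0.45. Stays where left; 2 to 3 N at the tab moves it. The bolt is driven when the handle swings to the side the lever leans to, and clicks free the other way: -0.45 (as found) drives clockwise, above +0.3 anticlockwise; near 0 it may not drive.
- bolt (a joint): angle of bolt and keeper, rad, positive anticlockwise from above. Starts near 0: keeper across the transformer's foot, square to the handle's mid position; to be turned to about 1.57. Stiff, stays where left, cannot be turned clockwise past 0. 20 ratchet teeth: up to 0.35 rad of each driving swing is lost before it catches, so one full swing is not enough.
- keeper: flat steel bar below the wrench head, 24 mm wide, 9 mm thick (44 to 53 mm above the bench), reaching 83 mm from the bolt axis along this body's -y and 15 mm the other way; the origin lies on the bolt axis at bench level. At the start it lies over the low steel foot (top 42 mm above the bench) of the transformer.

How it is judged:
By the outcome, as a careful person would: the job done as asked, in the order asked, and still so for the second after the job is handed in, with the robot touching nothing.
It also fails if it takes over 64 s, if anything falls off the work surface, if the arm or the gripper's body presses on something with over 40 N, if the wrist force passes 120 N, or if a joint passes its speed limit or range.

## Robot

A 7-joint arm with a two-finger parallel gripper is mounted at the origin on the work surface. World frame = base frame: x ahead of the robot, y to its left, z up, the work surface at z = 0. Lengths are in m, angles in rad, forces in N, time in s.
With the tool pointing down it reaches from about 0.425 to 0.8 m from the base axis. Payload 8.3 kg.
Tool frame: the origin (TCP) lies on the front face of the gripper's body, between the roots of the fingers; the fingertips stand 73 mm ahead of it and the grasp point (between the pads) lies 54 mm ahead of it (manip.grasp_offset is the distance from the TCP to the grasp point, in m); z points along the fingers, y is the line along which they close (so a half turn about z gives the same grasp; the last joint's range is limited). The gripper opens to 85 mm and grips with 20 to 120 N. Pads are 22 mm wide; open, the fingers measure 114 mm over their backs; the gripper's body (76 mm by 85 mm) begins 54 mm behind the grasp point. The pads swing forward as they close: fully open they stand 13 mm farther back than shut.
Start: joints at [-1.366, 0.383, 0.016, 1.37, -0.006, 1.388, -0.046], TCP at [0.165, 0.603, 0.304] pointing down, gripper open.
Joint ranges: [-2.95, 2.95], [-0.25, 2.06], [-1.52, 1.56], [0.18, 2.33], [-1.44, 4.58], [0.02, 2.06], [-3.01, 3.01]. Speed limits (rad/s): [2.39, 2.39, 3.01, 3.01, 3.14, 3.14, 3.14].

## Interface

Orientations are given as [roll, pitch, yaw] about the fixed x, y, z axes, in that order (R = Rz(yaw) Ry(pitch) Rx(roll)).
In Python, from cell import manip gives the robot as it stands. The module is installed in compiled form; this text tells all that it offers.
- The arm moves only by the shell command python3 -m jog 'ROWS' [FORCE]. ROWS is a JSON object whose key "plan" holds a list of rows, 1 to 5 of them, each of 7 numbers: a rotation vector rx, ry, rz in fractions of the full range, 1 being 2 rad, then dx, dy, dz in parts of the range, where 1.0 means 1000 mm, then the finger opening in m; each row shifts and turns the commanded pose from where the row before left it, along the tool's axes as they then stand; what a row does not reach is not made up. A row lasts 1/10 s, in which the tool goes at most 0.05 m and 0.15 rad, less where a joint would pass 70% of its speed; a pose out of reach is approached as far as the arm can. The fingers move at their own pace and stop on an object; FORCE is the grip in N (left out, the last holds). Time passes only in rows, so rows that do not move let the fingers close. It prints the time, the measured TCP pose, the force, the opening and the grip force at its end. Input that does not fit is refused with a message, and nothing moves.
- manip.sense(): the state, without advancing time (a new reading comes with each control period).
- manip.capture(name): name is "side" or "top"; returns the picture (384x512x3 uint8, red, green, blue); there is no depth.
- manip.get_calibration(name): a dict with "fx", "fy", "cx", "cy" (pixels), "R" (3x3) and "t" (3): a world point X has camera coordinates R X + t. Camera axes: x right, y down, z forward; pixel columns grow to the right and rows downward; lengths in m; the calibration is good to about 2 mm. A picture is of the moment at which its call begins. get_calibration takes no time and is no camera call.
- manip.hand_in(): hands the job in; it is judged then, once.
The state is a dict: "time": time; "joints": joint angles; "qd": joint speeds; "joint_efforts": joint torques, N m; "ee_pos": TCP position; "orientation": TCP orientation; "force": force on the tool from outside, world axes, zero at the start; "torque": the same for the moment, N m; "opening": finger opening in m; "finger_force": force on a finger pad.
Only numpy, scipy, OpenCV 4.12 (cv2) and the standard library are available. Lean on these libraries where they do the work, as an engineer would, in place of code of your own. Each camera call takes 0.05 s, during which the arm holds its last target. There are 200 camera calls.

## Working session

There is one attempt and no reset: what is moved stays moved. The work goes in short steps, Python scripts to look and compute and a shell command to move; the robot and the scene stay as the last step left them, time stands still between calls to the robot, and variables do not carry over. Pictures are saved under pics/ and viewed, at most 10 in all, crops included, and the job is handed in when it is done.

```bash
mkdir -p pics; python3 - <<'E'
from cell import manip
import cv2,numpy as np
for n in("side","top"):
    c=manip.get_calibration(n);print(n,{k:np.round(v,4).tolist() for k,v in c.items()})
    cv2.imwrite(f"pics/{n}0.png",cv2.cvtColor(manip.capture(n),cv2.COLOR_RGB2BGR))
print(manip.sense())
E
```

```text
side {'fx': 357.822, 'fy': 357.822, 'cx': 253.0506, 'cy': 188.8193, 'R': [[0.9149, -0.4037, 0.0017], [-0.1954, -0.4464, -0.8732], [0.3533, 0.7986, -0.4873]], 't': [-0.5155, 0.1974, 0.4804]}
top {'fx': 378.4369, 'fy': 378.4369, 'cx': 251.1537, 'cy': 190.6035, 'R': [[-0.2074, -0.9782, -0.0036], [-0.9579, 0.2038, -0.2021], [0.1985, -0.0385, -0.9794]], 't': [0.1319, 0.5558, 0.6281]}
{'time': 0.1, 'joints': array([-1.36589585,  0.38417001,  0.01638358,  1.37107964, -0.00630072,
        1.38824026, -0.0464875 ]), 'qd': array([-4.10055359e-04, -1.28573324e-03, -1.27836767e-04, -3.73576533e-03,
       -3.93182456e-04, -9.19112007e-05, -3.28223179e-04]), 'joint_efforts': array([ 2.06334473e-03, -6.29121709e+01,  8.47089998e-01, -3.72752953e+01,
        1.68104062e-02,  1.05426059e-02,  2.50496703e-05]), 'ee_pos': array([0.16525696, 0.60239515, 0.30295506]), 'orientation': array([-3.13974504e+00,  3.21649547e-05,  2.87385987e+00]), 'force': array([ 0.66734633, -0.2232661 ,  0.57446955]), 'torque': array([-0.01260741, -0.04286902,  0.01621106]), 'finger_force': 0.0, 'opening': 0.08550418190170718}
```

View pics/top0.png

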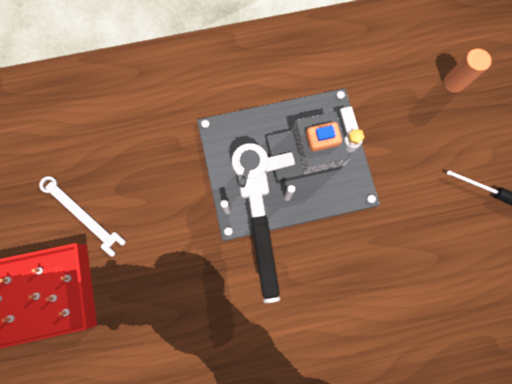

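View pics/side0.png

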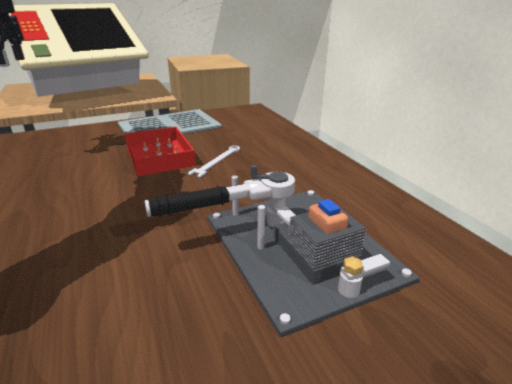

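Top view: wrench head near (251,160), handle end near (271,298), pins at (225,207) and (290,192), keeper pointing right to (293,160). Next I'll zoom in on the head and work out the positions.

```bash
cat > h.py <<'E'
from cell import manip
import cv2,numpy as np
def ray(n,u,v,z):
    c=manip.get_calibration(n);R=np.array(c["R"]);t=np.array(c["t"])
    d=R.T@np.array([(u-c["cx"])/c["fx"],(v-c["cy"])/c["fy"],1]);o=-R.T@t
    return o+d*(z-o[2])/d[2]
def proj(n,X):
    c=manip.get_calibration(n);p=np.array(c["R"])@X+c["t"]
    return np.array([c["fx"]*p[0]/p[2]+c["cx"],c["fy"]*p[1]/p[2]+c["cy"]])
def snap(n,name,u0,v0,w,h,s):
    im=cv2.cvtColor(manip.capture(n),cv2.COLOR_RGB2BGR)[v0:v0+h,u0:u0+w]
    cv2.imwrite(f"pics/{name}.png",cv2.resize(im,None,fx=s,fy=s,interpolation=cv2.INTER_CUBIC))
E
python3 - <<'E'
from h import *
a=cv2.resize(cv2.imread("pics/top0.png")[130:310,205:305],None,fx=4,fy=3.3*4/3.3,interpolation=cv2.INTER_CUBIC)[:600]
b=cv2.resize(cv2.imread("pics/side0.png")[150:250,200:300],None,fx=4,fy=4,interpolation=cv2.INTER_CUBIC)
o=np.zeros((600,800,3),np.uint8);o[:600,:400]=a[:600];o[:400,400:]=b;cv2.imwrite("pics/z0.png",o)
for n,u,v,z in[("top",251,160,.107),("top",271,298,.094),("top",261,220,.094),("top",293,160,.053),("top",225,204,.096),("top",291,188,.096),("side",279,180,.107),("side",150,208,.094)]:print(n,u,v,ray(n,u,v,z).round(4))
E
```

```text
top 251 160 [0.6131 0.0047 0.107 ]
top 271 298 [0.3836 0.0203 0.094 ]
top 261 220 [0.5107 0.0092 0.094 ]
top 293 160 [ 0.6124 -0.0744  0.053 ]
top 225 204 [0.5497 0.0632 0.096 ]
top 291 188 [ 0.5535 -0.0524  0.096 ]
side 279 180 [ 6.142e-01 -3.000e-04  1.070e-01]
side 150 208 [0.3869 0.0186 0.094 ]
```

View pics/z0.png

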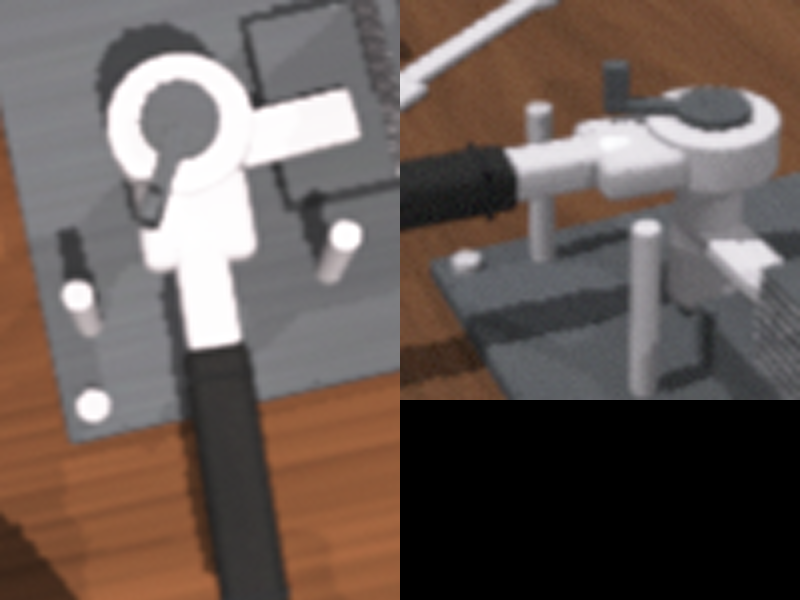

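The head axis is at about (0.612, 0.005). The handle is at about -0.08 rad. The lever tab is at about (0.574, 0.027), on the +y side, and the keeper points along -y. First I'll square the tool to yaw π, so that tool x = -X, y = +Y and z = down. Then I'll close the fingers and travel high.

The manual's scale: turns go in shares of 2 rad. Converting my numbers, -0.134 rad / 2 = -0.067.

```bash
python3 -m jog '{"plan": [[0,0,-0.067,0,0,0,0],[0,0,-0.067,0,0,0,0],[0,0,0,-0.029,-0.038,0,0],[0,0,0,-0.029,-0.038,0,0],[0,0,0,-0.029,-0.038,0,0]]}' 30
python3 -m jog '{"plan": [[0,0,0,-0.029,-0.038,0,0],[0,0,0,-0.029,-0.038,0,0],[0,0,0,-0.029,-0.038,0,0],[0,0,0,-0.029,-0.038,0,0],[0,0,0,-0.029,-0.038,0,0]]}'
python3 -m jog '{"plan": [[0,0,0,-0.029,-0.038,0,0],[0,0,0,-0.029,-0.038,0,0],[0,0,0,-0.029,-0.038,0,0],[0,0,0,0,0,0,0],[0,0,0,0,0,0,0]]}'
```

```text
time: 0.6
ee_pos: [0.253, 0.4872, 0.3032]
orientation: [-3.141, -0.0, -3.141]
force: [0.6, 0.1, -0.0]
opening: 0.0125
finger_force: 0.0
time: 1.1
ee_pos: [0.3981, 0.2969, 0.3037]
orientation: [-3.142, -0.0, -3.141]
force: [0.5, 0.5, 0.2]
opening: -0.0001
finger_force: 0.0
time: 1.6
ee_pos: [0.4848, 0.1835, 0.3035]
orientation: [-3.141, -0.001, 3.138]
force: [0.1, 1.1, 0.2]
opening: -0.0003
finger_force: 0.0
```

```bash
python3 -m jog '{"plan": [[0,0,0,-0.029,-0.038,0,0],[0,0,0,-0.029,-0.038,0,0],[0,0,0,-0.029,-0.038,0.02,0],[0,0,0,0,0,0.045,0],[0,0,0,0,0,0.035,0]]}'
python3 -m jog '{"plan": [[0,0,0,0,0,0.0135,0],[0,0,0,0,0,0,0],[0,0,0,0,0,0,0]]}'
python3 - <<'E'
from h import *
snap("top","t1",205,110,110,110,5)
E
```

```text
time: 2.1
ee_pos: [0.5702, 0.0722, 0.2024]
orientation: [-3.142, -0.001, 3.141]
force: [-0.4, 0.6, -1.2]
opening: 0.0004
finger_force: 0.0
time: 2.4
ee_pos: [0.5709, 0.0733, 0.1925]
orientation: [3.141, 0.001, -3.14]
force: [0.9, 0.2, 0.8]
opening: -0.0003
finger_force: 0.0
```

View pics/t1.png

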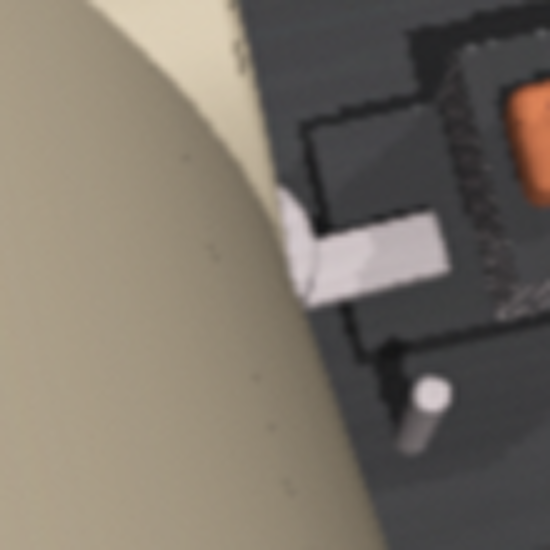

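The arm hides the head in the top view, but the keeper is still visible and unmoved, ending near crop (440,240). I'll push towards -y and watch the force.

```bash
python3 -m jog '{"plan": [[0,0,0,0,-0.012,0.002,0],[0,0,0,0,-0.01,0,0],[0,0,0,0,-0.008,0,0]]}'
python3 -m jog '{"plan": [[0,0,0,0,-0.008,0,0],[0,0,0,0,-0.008,0,0]]}'
python3 -m jog '{"plan": [[0,0,0,0,-0.008,0,0],[0,0,0,0,0,0,0]]}'
python3 - <<'E'
from h import *
snap("side","s1",200,130,130,110,5)
E
```

```text
time: 2.75
ee_pos: [0.5703, 0.0411, 0.1898]
orientation: [3.141, 0.0, 3.141]
force: [-3.5, 3.5, 1.4]
opening: 0.0002
finger_force: 2.0
time: 2.95
ee_pos: [0.5702, 0.0258, 0.1891]
orientation: [3.141, -0.001, -3.141]
force: [-2.9, 2.7, 0.1]
opening: -0.0002
finger_force: 1.6
time: 3.15
ee_pos: [0.5705, 0.0163, 0.1891]
orientation: [-3.141, 0.0, 3.14]
force: [0.4, -0.3, 0.2]
opening: -0.0002
finger_force: 0.1
```

View pics/s1.png

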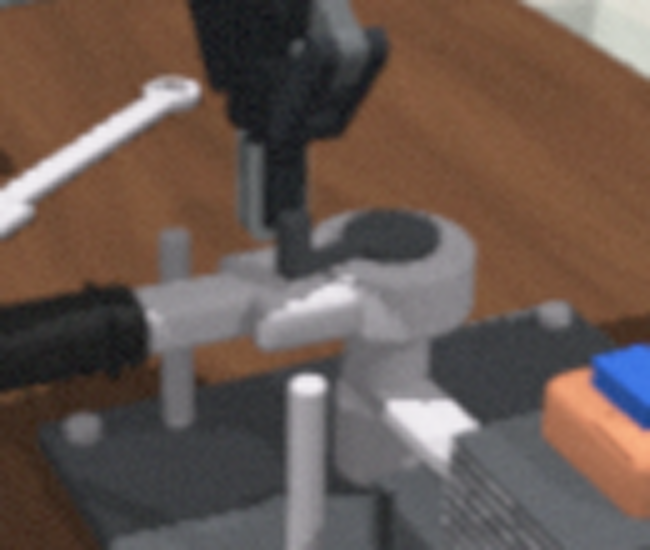

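The tab (crop 293,240) has moved across to the near side, with the finger behind it. I'll check its angle and continue in small steps until the stop.

```bash
python3 - <<'E'
from h import *
print(ray("side",200+293/5,130+240/5,.12)-[.612,.004,0], [proj("side",np.array([.612-.044*np.cos(a),.004-.044*np.sin(a),.132])) for a in(.07,.2,.38)])
E
python3 -m jog '{"plan": [[0,0,0,0,-0.004,0,0],[0,0,0,0,0,0,0]]}'
python3 -m jog '{"plan": [[0,0,0,0,-0.003,0,0],[0,0,0,0,0,0,0]]}'
```

```text
[-0.03873782 -0.00514849  0.12      ] [array([255.44868516, 171.87057883]), array([257.21011818, 173.14058696]), array([260.26444799, 174.73610403])]
time: 3.4
ee_pos: [0.5709, 0.014, 0.1892]
orientation: [-3.141, 0.001, -3.141]
force: [0.5, 2.0, -1.0]
opening: -0.0002
finger_force: 0.6
time: 3.6
ee_pos: [0.5709, 0.0113, 0.1893]
orientation: [3.141, 0.001, -3.141]
force: [1.8, 3.4, -0.0]
opening: -0.0002
finger_force: 1.4
```

```bash
python3 -m jog '{"plan": [[0,0,0,0,-0.003,0,0],[0,0,0,0,0,0,0]]}'
python3 -m jog '{"plan": [[0,0,0,0,-0.002,0,0],[0,0,0,0,0,0,0]]}'
python3 - <<'E'
from h import *
snap("side","s2",200,130,130,110,5)
E
```

```text
time: 3.8
ee_pos: [0.5709, 0.0084, 0.1893]
orientation: [3.141, 0.001, -3.141]
force: [2.8, 3.9, -0.7]
opening: -0.0003
finger_force: 1.8
time: 4.0
ee_pos: [0.5709, 0.0068, 0.1893]
orientation: [3.141, 0.001, -3.141]
force: [3.5, 3.1, -0.6]
opening: 0.0001
finger_force: 1.9
```

View pics/s2.png

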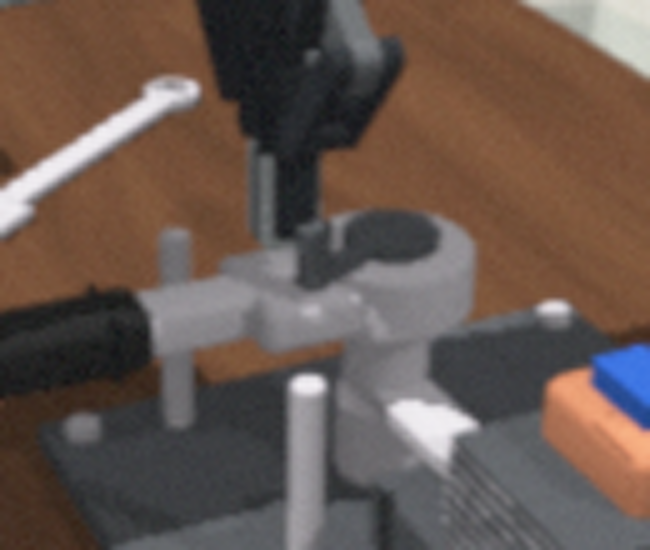

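The tab has moved further, to crop (313,225), which is about +0.45 against the handle. The handle is unmoved. I'll retreat and go to straddle the grip 150 mm from the axis.

Scaled: 0.068 rad / 2 = 0.034.

```bash
python3 -m jog '{"plan": [[0,0,0,0,0.015,0,0],[0,0,0,0,0,-0.045,0],[0,0,0,0.04,0,-0.01,0.06],[0,0,0,0.045,-0.004,0,0.06],[0,0,0.034,0.024,-0.003,0,0.06]]}'
python3 -m jog '{"plan": [[0,0,0,0,0,0,0.06],[0,0,0,0,0,0,0.06]]}'
python3 - <<'E'
from h import *
snap("side","s3",120,130,160,110,5)
E
```

```text
time: 4.55
ee_pos: [0.4587, 0.014, 0.2439]
orientation: [-3.141, -0.002, 3.073]
force: [-0.6, -0.6, 1.1]
opening: 0.0438
finger_force: 0.0
time: 4.75
ee_pos: [0.4612, 0.0145, 0.2444]
orientation: [3.141, 0.0, 3.075]
force: [-0.3, 0.7, -0.4]
opening: 0.0597
finger_force: 0.0
```

View pics/s3.png

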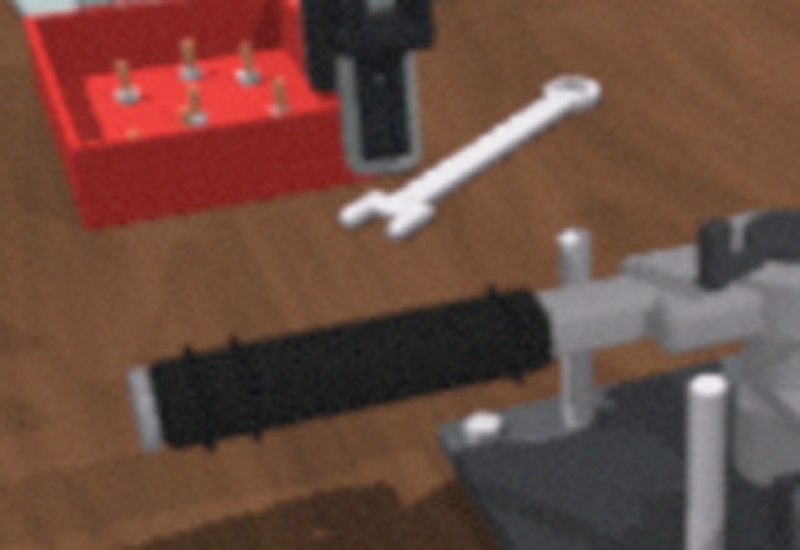

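The fingers are above the grip and the lever has flipped. I'll descend, narrow the opening to straddle the grip, then swing clockwise (free) in rows of 0.1 rad about the axis: φ=+0.1 → dx -0.0008, dy +0.015.

Scaled: 0.1 rad / 2 = 0.05.

```bash
python3 -m jog '{"plan": [[0,0,0,0,0,0.045,0.06],[0,0,0,0,0,0.047,0.06],[0,0,0,0,0,0,0.034],[0,0,0,0,0,0,0.034],[0,0,0,0,0,0,0.034]]}' 30
python3 -m jog '{"plan": [[0,0,0.05,-0.0008,0.015,0,0.034],[0,0,0.05,-0.0008,0.015,0,0.034],[0,0,0,0,0,0,0.034]]}'
python3 -m jog '{"plan": [[0,0,0.05,-0.0008,0.015,0,0.034],[0,0,0.05,-0.0008,0.015,0,0.034],[0,0,0.03,-0.0003,0.009,0,0.034],[0,0,0,0,0,0,0.034]]}'
```

```text
time: 5.3
ee_pos: [0.4629, 0.0139, 0.154]
orientation: [-3.141, 0.002, 3.074]
force: [0.1, -0.5, -0.0]
opening: 0.0338
finger_force: 0.6
time: 5.6
ee_pos: [0.4682, 0.0459, 0.1543]
orientation: [3.139, 0.003, 2.875]
force: [-0.7, 0.2, 0.4]
opening: 0.0341
finger_force: 0.0
time: 6.0
ee_pos: [0.483, 0.0804, 0.1536]
orientation: [3.139, 0.002, 2.617]
force: [-0.2, -0.3, -0.2]
opening: 0.0338
finger_force: 0.0
```

Scaled: 0.04 rad / 2 = 0.02.

```bash
python3 -m jog '{"plan": [[0,0,0.02,0,0.006,0,0.034],[0,0,0,0,0,0,0.034]]}'
python3 -m jog '{"plan": [[0,0,-0.05,-0.0008,-0.015,0,0.034],[0,0,-0.05,-0.0008,-0.015,0,0.034],[0,0,-0.05,-0.0008,-0.015,0,0.034],[0,0,-0.05,-0.0008,-0.015,0,0.034]]}'
python3 -m jog '{"plan": [[0,0,-0.05,-0.0008,-0.015,0,0.034],[0,0,-0.05,-0.0008,-0.015,0,0.034],[0,0,-0.05,-0.0008,-0.015,0,0.034],[0,0,-0.05,-0.0008,-0.015,0,0.034]]}'
python3 -m jog '{"plan": [[0,0,-0.05,-0.0008,-0.015,0,0.034],[0,0,-0.05,-0.0008,-0.015,0,0.034],[0,0,-0.05,-0.0008,-0.015,0,0.034],[0,0,0,0,0,0,0.034]]}'
python3 - <<'E'
from h import *
snap("side","s4",180,130,150,110,5)
E
```

```text
time: 6.2
ee_pos: [0.4854, 0.0844, 0.1531]
orientation: [3.14, 0.001, 2.577]
force: [-0.3, -0.0, -0.4]
opening: 0.0338
finger_force: 0.0
time: 6.6
ee_pos: [0.4641, 0.0287, 0.1532]
orientation: [3.14, 0.003, 2.982]
force: [4.4, 3.6, -1.4]
opening: 0.0341
finger_force: 2.1
time: 7.0
ee_pos: [0.4663, -0.031, 0.1533]
orientation: [3.141, 0.003, -2.901]
force: [1.3, 4.5, 0.7]
opening: 0.0339
finger_force: 2.1
time: 7.4
ee_pos: [0.483, -0.0745, 0.1529]
orientation: [-3.14, 0.001, -2.607]
force: [-0.6, -0.3, 0.6]
opening: 0.0338
finger_force: 0.3
```

View pics/s4.png

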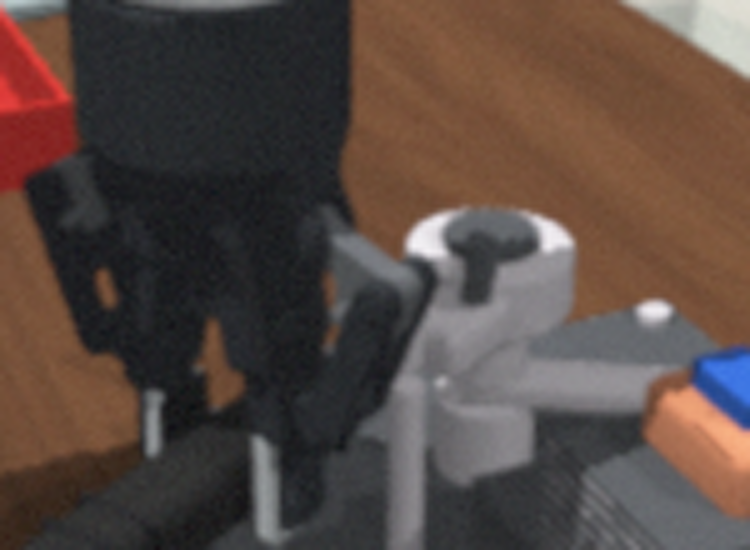

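The keeper has swung away from the foot, and its end is now near crop (655,385). I'll compute the bolt angle.

```bash
python3 - <<'E'
from h import *
for a in(.7,.85,1.,1.15,1.3,1.57):
    print(a,[((proj("side",np.array([.612+.083*np.sin(a)+w*np.cos(a),.004-.083*np.cos(a)+w*np.sin(a),.053]))-[180,130])*5).round().tolist() for w in(-.012,.012)])
E
```

```text
0.7 [[682.0, 444.0], [702.0, 411.0]]
0.85 [[695.0, 427.0], [705.0, 393.0]]
1.0 [[703.0, 409.0], [702.0, 375.0]]
1.15 [[705.0, 391.0], [695.0, 358.0]]
1.3 [[702.0, 373.0], [683.0, 341.0]]
1.57 [[684.0, 343.0], [651.0, 315.0]]
```

Scaled: 0.1 rad / 2 = 0.05.

```bash
cat >> h.py <<'E'
def bolt(name="side",im=None):
    if im is None: im=manip.capture(name)
    g=cv2.GaussianBlur(cv2.cvtColor(im,cv2.COLOR_RGB2GRAY),(0,0),.7).astype(np.float32);best=[]
    for a in np.arange(.6,1.9,.02):
        s=0
        P=lambda r,w:proj(name,np.array([.612+r*np.sin(a)+w*np.cos(a),.004-r*np.cos(a)+w*np.sin(a),.053]))
        smp=lambda w:np.array([cv2.getRectSubPix(g,(1,1),tuple(map(float,P(r,w))))[0,0] for r in np.linspace(.04,.078,14)])
        best.append((np.mean(smp(.008)-smp(.016)),a))
    best.sort(reverse=True);return [(round(float(s),1),round(float(a),2)) for s,a in best[:5]]
E
python3 - <<'E'
from h import *
print(bolt())
E
python3 -m jog '{"plan": [[0,0,0.05,-0.0008,0.015,0,0.034],[0,0,0.05,-0.0008,0.015,0,0.034],[0,0,0.05,-0.0008,0.015,0,0.034],[0,0,0.05,-0.0008,0.015,0,0.034],[0,0,0.05,-0.0008,0.015,0,0.034]]}'
python3 -m jog '{"plan": [[0,0,0.05,-0.0008,0.015,0,0.034],[0,0,0.05,-0.0008,0.015,0,0.034],[0,0,0.05,-0.0008,0.015,0,0.034],[0,0,0.05,-0.0008,0.015,0,0.034],[0,0,0.05,-0.0008,0.015,0,0.034]]}'
python3 -m jog '{"plan": [[0,0,0.04,-0.0004,0.012,0,0.034],[0,0,0,0,0,0,0.034]]}'
python3 -c "
from h import *
print(bolt())"
```

```text
[(20.5, 1.12), (20.3, 1.1), (19.2, 1.08), (18.3, 1.14), (17.1, 1.06)]
time: 8.0
ee_pos: [0.461, -0.0005, 0.1521]
orientation: [-3.141, -0.001, -3.115]
force: [0.7, -1.5, 1.0]
opening: 0.034
finger_force: 1.1
time: 8.5
ee_pos: [0.4772, 0.0722, 0.1518]
orientation: [-3.14, -0.001, 2.669]
force: [-1.6, -1.0, 0.6]
opening: 0.0341
finger_force: 0.8
time: 8.7
ee_pos: [0.4839, 0.0841, 0.152]
orientation: [-3.142, -0.0, 2.595]
force: [0.1, -0.8, -0.4]
opening: 0.0343
finger_force: 0.0
[(84.0, 1.1), (83.9, 1.12), (81.0, 1.08), (74.0, 1.06), (73.8, 1.14)]
```

Bolt is at about 1.09, so about 0.47 rad remains. I'll drive and measure.

Scaled: -0.1 rad / 2 = -0.05.

```bash
python3 -m jog '{"plan": [[0,0,-0.05,-0.0008,-0.015,0,0.034],[0,0,-0.05,-0.0008,-0.015,0,0.034],[0,0,-0.05,-0.0008,-0.015,0,0.034],[0,0,-0.05,-0.0008,-0.015,0,0.034],[0,0,0,0,0,0,0.034]]}'
python3 -c "
from h import *
print(bolt())"
```

```text
time: 9.25
ee_pos: [0.4632, 0.0239, 0.1523]
orientation: [-3.142, 0.0, 2.994]
force: [-0.8, 1.3, -0.0]
opening: 0.0338
finger_force: 0.3
[(54.6, 1.34), (54.5, 1.36), (51.7, 1.38), (51.0, 1.32), (45.1, 1.4)]
```

Now at 1.35, with 0.22 remaining.

Scaled: -0.1 rad / 2 = -0.05.

```bash
python3 -m jog '{"plan": [[0,0,-0.05,-0.0008,-0.015,0,0.034],[0,0,-0.05,-0.0008,-0.015,0,0.034],[0,0,0,0,0,0,0.034]]}'
python3 - <<'E'
from h import *
print(bolt());snap("side","s5",180,130,150,110,5)
E
```

```text
time: 9.6
ee_pos: [0.4626, -0.0049, 0.1523]
orientation: [-3.141, 0.0, -3.091]
force: [-0.3, 0.7, -0.2]
opening: 0.0338
finger_force: 0.4
[(25.7, 1.56), (25.2, 1.54), (24.4, 1.58), (24.2, 1.52), (21.9, 1.5)]
```

View pics/s5.png

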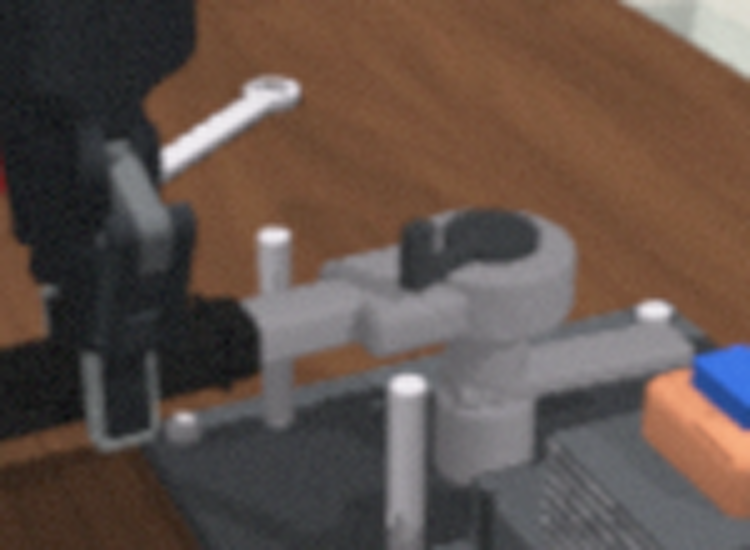

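The keeper is now pointing away from the robot, with its end at crop (685,345), at about 1.55 rad. The lever still leans to the anticlockwise side. I'll open and lift straight clear.

```bash
python3 -m jog '{"plan": [[0,0,0,0,0,0,0.06],[0,0,0,0,0,0,0.06],[0,0,0,0,0,0,0.06],[0,0,0,0,0,-0.03,0.06],[0,0,0,0,0,-0.045,0.06]]}'
python3 -m jog '{"plan": [[0,0,0,0,0,-0.045,0.06],[0,0,0,0,0,-0.03,0.06],[0,0,0,0,0,0,0.06],[0,0,0,0,0,0,0.06]]}'
python3 - <<'E'
from h import *
print(bolt());snap("side","s6",120,100,240,180,3)
E
```

```text
time: 10.2
ee_pos: [0.4609, -0.0038, 0.2257]
orientation: [-3.14, -0.006, -3.09]
force: [1.6, 0.9, 0.4]
opening: 0.0601
finger_force: 0.0
time: 10.6
ee_pos: [0.4628, -0.0038, 0.3023]
orientation: [3.141, 0.001, -3.09]
force: [-0.6, 0.3, -0.4]
opening: 0.0601
finger_force: 0.0
[(25.7, 1.56), (25.3, 1.54), (24.4, 1.58), (24.2, 1.52), (21.9, 1.5)]
```

View pics/s6.png

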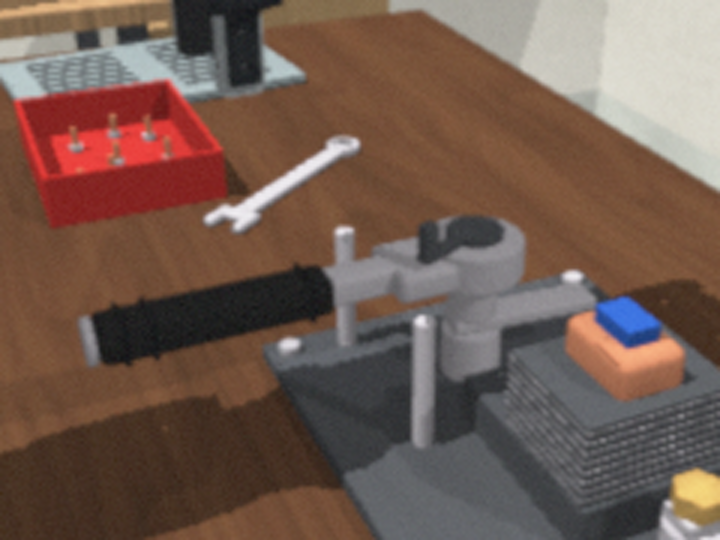

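The gripper is clear, the keeper (crop 500–595, 305) is off the foot, and the lever is flipped. Handing in.

```bash
python3 -c "
from cell import manip
print(manip.hand_in())"
```

```text
the job is handed in; nothing more can be done
None
```

The direction lever is flipped and the bolt is turned about 1.55 rad anticlockwise using only the wrench, so the keeper is off the foot; I handed the job in at about 10.7 s with the gripper clear.

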